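Load the slide-drying stand

ROBOT

A 7-joint arm with a two-finger parallel gripper is mounted at the origin on the work surface. World frame = base frame: x ahead of the robot, y to its left, z up, the work surface at z = 0. Lengths are in m, angles in rad, forces in N, time in s.
With the tool pointing down it reaches from about 0.425 to 0.925 m from the base axis. Payload 6.8 kg.
Tool frame: the origin (TCP) lies on the front face of the gripper's body, between the roots of the fingers; the fingertips stand 73 mm ahead of it and the grasp point (between the pads) lies 54 mm ahead of it (env.nose_length is the distance from the TCP to the fingertips, in m); z points along the fingers, y is the line along which they close (so a half turn about z gives the same grasp; the last joint's range is limited). The gripper opens to 85 mm and grips with 20 to 120 N. Pads are 22 mm wide; open, the fingers measure 114 mm over their backs; the gripper's body (76 mm by 85 mm) begins 54 mm behind the grasp point. The pads swing forward as they close: fully open they stand 13 mm farther back than shut.
Start: joints at [-1.218, 0.477, 0.022, 1.555, -0.011, 1.109, -0.083], TCP at [0.3, 0.605, 0.304] pointing down, gripper open.
Joint ranges: [-2.96, 2.96], [-0.34, 2.1], [-1.41, 1.46], [0.24, 2.44], [-1.37, 4.51], [0.17, 1.92], [-2.96, 2.96]. Speed limits (rad/s): [2.39, 2.39, 3.14, 3.14, 3.14, 3.14, 3.14].

INTERFACE

Orientations are given as a unit quaternion [w, x, y, z].
In Python, from cell import env, kin, camera, calibration, job gives the robot as it stands. The module is installed in compiled form; this text tells all that it offers. Calls block until the motion is done:
- env.reach(position, orientation): joint-space move of the TCP to a pose.
- env.movel(position, velocity=0.15, rot=None, stop_force=None): straight line of the TCP; rot=None keeps the orientation; velocity is the mean speed in m/s. With stop_force (N) it stops when the force on the tool has changed by that much, and returns True; else False.
- env.goto_joints(angles): joint-space move.
- env.grip(opening, f_grip=None): finger opening in m; f_grip is the grip in N (None keeps the last); returns when the fingers have stopped.
- env.dwell(seconds).
- kin.inverse_kinematics(position, orientation): joint angles nearest the present ones, or None.
- env.get_state(): the state.
- camera(name): name is "scene" or "top"; returns (picture, depth): 420x560x3 uint8, blue, green, red; 420x560 float32, m along the optical axis (not along the pixel's ray), 0 where there is no reading.
- calibration(name): a dict with "fx", "fy", "cx", "cy" (pixels), "rvec" (rotation vector, rad) and "tvec" (3), from world to camera coordinates, as OpenCV has them. Camera axes: x right, y down, z forward; pixel columns grow to the right and rows downward; lengths in m; the calibration is good to about 2 mm. A picture is of the moment at which its call begins. calibration takes no time and is no camera call.
A pose or a line that the arm cannot do raises env.PlanningError and nothing moves.
- job.job_done(): hands the job in; it is judged then, once.
The state is a dict: "time": time; "qpos": joint angles; "joint_velocities": joint speeds; "joint_torque": joint torques, N m; "tcp_pos": TCP position; "orientation": TCP orientation; "force": force on the tool from outside, world axes, zero at the start; "torque": the same for the moment, N m; "opening": finger opening in m; "gripper_force": force on a finger pad.
Only numpy, scipy, OpenCV 4.12 (cv2) and the standard library are available. Lean on these libraries where they do the work, as an engineer would, in place of code of your own. Each camera call takes 0.05 s, during which the arm holds its last target. There are 200 camera calls.

TASK

The warm-air drying stand is still running: shut it down first, heat (red switch) and then fan (black switch), so that the heat is never on without the fan. Then hang every rinsed slide rack (blue grip) by its hook on the stand's bar, each in a free notch beside or between the racks already hanging there, none of the rinsed racks touching another rack and none of the hanging ones knocked off. Finally start the stand again, fan and then heat, without knocking over the stain bottles on the bench.

Things in the scene. Friction and masses are not known exactly. Their poses are not given: they have to be found in the camera images.
- dryer: warm-air drying stand, fixed: white blower base 190 mm deep (x), grille top 50 mm above the bench, from 255 mm to -y to 405 mm to +y of the origin. Origin on the bench under the bar's mid-length; x points across it away from the robot, y along the bar, z up. Control housing at the +y end: y 265 to 405 mm, 170 mm tall, two toggle switches on top.
- bar (a point): floor of the middle notch of the steel hanging bar, 190 mm above the bench, 30 mm to +x of the stand's origin; axes as the stand's. Bar 8 mm thick (x), from a post at y -256 to the housing wall at y 265 mm. 10 mm high teeth on it leave seven notches 38 mm wide, centres 72 mm apart (y -216 to 216): one rack each. 98 mm below, a 14 mm guide rod, its front 4 mm before the bar's.
- heat (a joint): HEAT toggle switch, red bat. 0 = off (bat leans 23 deg to -x of the stand, to the robot), 0.8 rad = on (leans 23 deg to +x, away from the robot). Over-centre action: it pushes back until past 0.4, then snaps over to the other stop by itself; about 1 N at the tip.
- heat_tip (a point): tip of the red HEAT bat, 46 mm from its pivot; the pivot lies in the stand's frame at x -25, y 305, z 170 mm. Bat 13 mm thick, on a 9 mm stem.
- fan (a joint): FAN toggle switch, black bat, 60 mm to +y of the red one; the same switch with the same values (0 off towards the robot, 0.8 on away from it).
- fan_tip (a point): tip of the black FAN bat, 46 mm from its pivot; the pivot lies in the stand's frame at x -25, y 365, z 170 mm. Bat 13 mm thick, on a 9 mm stem.
- wet1_grip (a point): centre of the blue plastic grip of a freshly rinsed steel rack of glass slides, standing upright on the bench before the stand (three or four are present). 166 mm above the rack's foot; axes: z up, x to the hook side, y across. The grip is a block 14 mm thick (y), 34 long (x), from 128 to 190 mm above the foot. Rack 0.32 kg; same make as the white-gripped ones.
- wet2_grip (a point): centre of the blue plastic grip of a freshly rinsed steel rack of glass slides, standing upright on the bench before the stand (three or four are present). 166 mm above the rack's foot; axes: z up, x to the hook side, y across. The grip is a block 14 mm thick (y), 34 long (x), from 128 to 190 mm above the foot. Rack 0.32 kg; same make as the white-gripped ones.
- wet3_grip (a point): centre of the blue plastic grip of a freshly rinsed steel rack of glass slides, standing upright on the bench before the stand (three or four are present). 166 mm above the rack's foot; axes: z up, x to the hook side, y across. The grip is a block 14 mm thick (y), 34 long (x), from 128 to 190 mm above the foot. Rack 0.32 kg; same make as the white-gripped ones.
- wet4_grip (a point): centre of the blue plastic grip of a freshly rinsed steel rack of glass slides, standing upright on the bench before the stand (three or four are present). 166 mm above the rack's foot; axes: z up, x to the hook side, y across. The grip is a block 14 mm thick (y), 34 long (x), from 128 to 190 mm above the foot. Rack 0.32 kg; same make as the white-gripped ones.
- dry1_grip (a point): centre of the white grip of a rack already hanging on the bar (two or three of these are present); axes as the blue-gripped ones. All racks: body 56 mm deep (x), 56 wide (y), 78 tall, its middle 17 mm to -x of the grip. A 24 mm wide strip rises at its +x face into a hook open downwards: crown underside 41 mm below this point, slot 16 mm wide with its middle 23 mm to +x of it, lip reaching 68 mm below it.
- dry2_grip (a point): centre of the white grip of another rack already hanging, same make. A hung rack has its body on the robot's side of the bar and the hook over it, in a notch, x axis along the stand's x, foot 15 mm above the grille, grip centre 41 mm above and 15 to 33 mm (mostly 23 to 30) to -x of the notch floor's middle line.
- dry3_grip (a point): centre of the white grip of the third rack already hanging, same make and pose.
- stain_bottle: brown glass bottle standing on the bench, 40 mm across, 85 mm tall; origin under its foot. Not needed.
- purple_bottle: dark purple jar with white cap on the bench, 36 mm across, 70 mm tall; origin under its foot. Not needed.

How it is judged:
On the way, in this order (a step that is already met when the one before it is completed fails the run):
1. the heat is switched off (value of joint heat below 0.12 rad), for 0.2 s.
2. the fan is switched off (value of joint each of fan, heat below 0.12 rad), for 0.2 s.
3. every rinsed rack hangs on the bar, with the dryer off (all of step 2 and x of wet1_grip in the frame of bar between -0.034 and -0.006 m and y of wet1_grip in the frame of bar between -0.235 and 0.235 m and z of wet1_grip in the frame of bar between 0.031 and 0.05 m and angle between each of wet1_grip, wet2_grip, wet3_grip, wet4_grip's own z axis and vertical below 0.2 rad and x of wet2_grip in the frame of bar between -0.034 and -0.006 m and y of wet2_grip in the frame of bar between -0.235 and 0.235 m and z of wet2_grip in the frame of bar between 0.031 and 0.05 m and x of wet3_grip in the frame of bar between -0.034 and -0.006 m and y of wet3_grip in the frame of bar between -0.235 and 0.235 m and z of wet3_grip in the frame of bar between 0.031 and 0.05 m and x of wet4_grip in the frame of bar between -0.034 and -0.006 m and y of wet4_grip in the frame of bar between -0.235 and 0.235 m and z of wet4_grip in the frame of bar between 0.031 and 0.05 m), for 0.2 s.
4. the fan is switched on (value of joint fan above 0.68 rad), for 0.2 s.
5. the heat is switched on (value of joint each of heat, fan above 0.68 rad), for 0.2 s.
At the end, for the whole second after the job is handed in: Both switches on (above 0.68 rad). Every rack hangs by its hook: grip centre 31 to 50 mm above and 6 to 34 mm to -x of the bar's top edge, within 235 mm of its middle, tilt below 0.2 rad. Rinsed racks touch no other rack (below 0.05 N) (all of step 5 and x of wet1_grip in the frame of bar between -0.034 and -0.006 m and y of wet1_grip in the frame of bar between -0.235 and 0.235 m and z of wet1_grip in the frame of bar between 0.031 and 0.05 m and angle between each of wet1_grip, wet2_grip, wet3_grip, wet4_grip, dry1_grip, dry2_grip, dry3_grip's own z axis and vertical below 0.2 rad and x of wet2_grip in the frame of bar between -0.034 and -0.006 m and y of wet2_grip in the frame of bar between -0.235 and 0.235 m and z of wet2_grip in the frame of bar between 0.031 and 0.05 m and x of wet3_grip in the frame of bar between -0.034 and -0.006 m and y of wet3_grip in the frame of bar between -0.235 and 0.235 m and z of wet3_grip in the frame of bar between 0.031 and 0.05 m and x of wet4_grip in the frame of bar between -0.034 and -0.006 m and y of wet4_grip in the frame of bar between -0.235 and 0.235 m and z of wet4_grip in the frame of bar between 0.031 and 0.05 m and x of dry1_grip in the frame of bar between -0.034 and -0.006 m and y of dry1_grip in the frame of bar between -0.235 and 0.235 m and z of dry1_grip in the frame of bar between 0.031 and 0.05 m and x of dry2_grip in the frame of bar between -0.034 and -0.006 m and y of dry2_grip in the frame of bar between -0.235 and 0.235 m and z of dry2_grip in the frame of bar between 0.031 and 0.05 m and x of dry3_grip in the frame of bar between -0.034 and -0.006 m and y of dry3_grip in the frame of bar between -0.235 and 0.235 m and z of dry3_grip in the frame of bar between 0.031 and 0.05 m and contact force between wet1 and wet2 below 0.05 N and contact force between each of wet1, wet2 and wet3 below 0.05 N and contact force between each of wet1, wet2, wet3 and wet4 below 0.05 N and contact force between each of wet1, wet2, wet3, wet4 and dry1 below 0.05 N and contact force between each of wet1, wet2, wet3, wet4 and dry2 below 0.05 N and contact force between each of wet1, wet2, wet3, wet4 and dry3 below 0.05 N).
It fails at once if a rack that was already hanging comes off the bar ((z of dry1_grip in the frame of bar below 0.024 m or x of dry1_grip in the frame of bar below -0.045 m) or (z of dry2_grip in the frame of bar below 0.024 m or x of dry2_grip in the frame of bar below -0.045 m) or (z of dry3_grip in the frame of bar below 0.024 m or x of dry3_grip in the frame of bar below -0.045 m)).
It fails at once if the heat is on while the fan is off (value of joint heat above 0.55 rad and value of joint fan below 0.25 rad).
It fails at once if a stain bottle is knocked over (angle between any of stain_bottle, purple_bottle's own z axis and vertical above 0.6 rad).
Of wet1, wet2, wet3, wet4 only 3 to 4 are there at a start; the rules pass over those that are not, and their reading is None.
Of dry1, dry2, dry3 only 2 to 3 are there at a start; the rules pass over those that are not, and their reading is None.
At some moment in a run one of wet1, wet2, wet3, wet4 may be knocked a few centimetres aside while the robot is not near it.
Once in a run the grip may slacken for a moment while it holds something.
It also fails if it takes over 210 s, if anything falls off the work surface, if the arm or the gripper's body presses on something with over 40 N, if the wrist force passes 120 N, or if a joint passes its speed limit or range.

## Working session

There is one attempt and no reset: what is moved stays moved. The work goes in short steps, each a Python script; the robot and the scene stay as the last script left them, time stands still between calls to the robot, and variables do not carry over. Pictures are saved under pics/ and viewed, at most 14 in all, crops included, and the job is handed in when it is done.

```bash
mkdir -p pics
python3 - <<'E'
from cell import env,camera,calibration
import cv2,numpy as np
for n in("scene","top"):
    p,d=camera(n); cv2.imwrite(f"pics/{n}0.png",p); np.save(f"pics/{n}0.npy",d); c=calibration(n)
    R=cv2.Rodrigues(np.array(c["rvec"]))[0]; print(n,c["fx"],-R.T@np.array(c["tvec"]).ravel(),R[2])
s=env.get_state();print(s["time"],s["tcp_pos"],s["orientation"],s["opening"])
E
```

```text
scene 490.6227487929406 [1.61978548 0.24174806 0.90103232] [-0.84282682 -0.14630251 -0.51791749]
top 393.3775695277431 [0.27495323 0.01807582 1.00790307] [ 0.21955014  0.02076951 -0.97538011]
0.1 [0.29997424 0.60422153 0.30306039] [-1.26642089e-04  2.28355691e-01  9.73577444e-01 -7.89618124e-04] 0.08526289229460038
```

View pics/scene0.png

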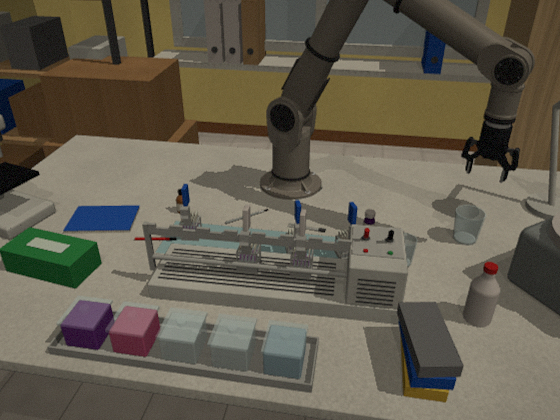

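View pics/top0.png

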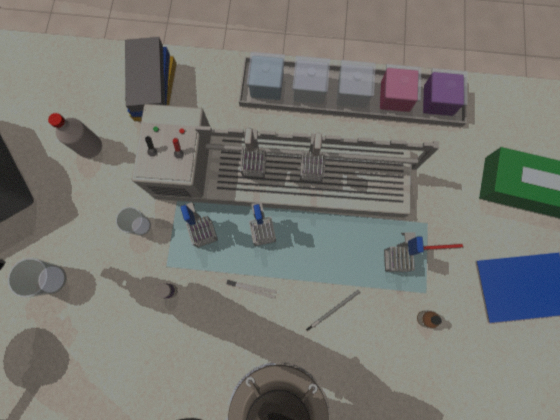

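The scene camera faces the robot, and the top view has +x up and +y left. I see three blue grips, at about (187,214), (258,214) and (416,245) in the top view. Two white grips hang at (250,137) and (316,142), and the switches are at (150,143) black and (178,147) red. I'll enlarge.

Run:
```python
import cv2
p=cv2.imread("pics/top0.png"); c=p[95:290,125:325]; cv2.imwrite("pics/c1.png",cv2.resize(c,None,fx=3,fy=3,interpolation=cv2.INTER_CUBIC))
c=p[95:290,270:470]; cv2.imwrite("pics/c2.png",cv2.resize(c,None,fx=3,fy=3,interpolation=cv2.INTER_CUBIC))
p=cv2.imread("pics/scene0.png"); c=p[170:310,130:420]; cv2.imwrite("pics/c3.png",cv2.resize(c,None,fx=2.75,fy=2.75,interpolation=cv2.INTER_CUBIC))
```

```text
(no output)
```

View pics/c1.png

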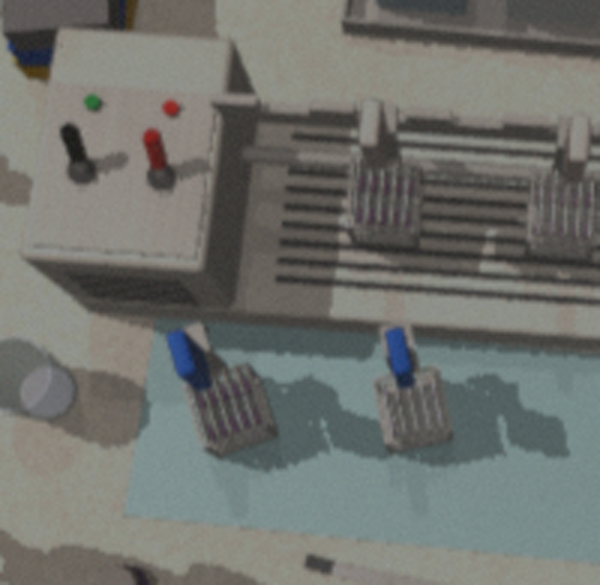

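View pics/c2.png

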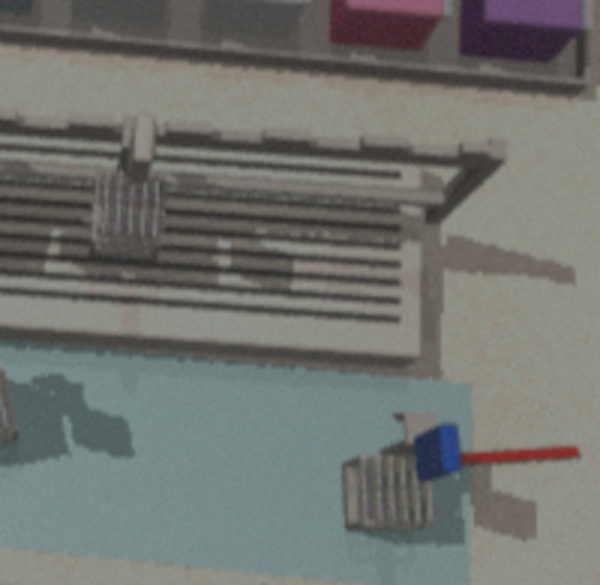

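View pics/c3.png

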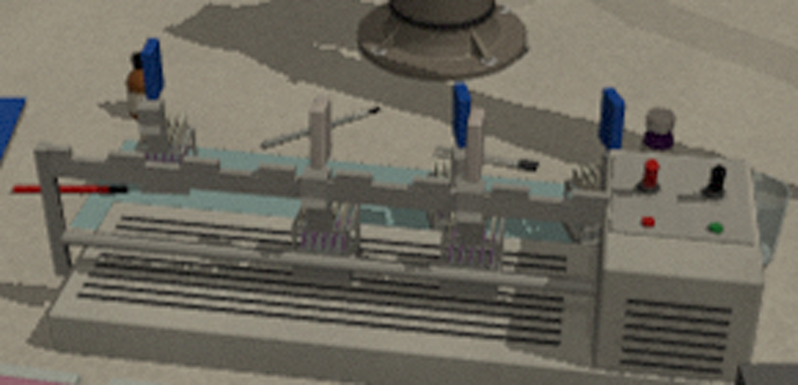

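Enlarged crops show the housing top corners in c1 at (58,32), (232,40), (28,250) and (205,265). The switch tips are at (68,130) black and (152,135) red, both leaning away from the robot, so on. Next I'll fit the poses.

```bash
cat > h.py <<'E'
import cv2,numpy as np
from cell import env,kin,camera,calibration,job
def cam(n):
    c=calibration(n); R=cv2.Rodrigues(np.array(c["rvec"]))[0]; t=np.array(c["tvec"]).ravel()
    return c,R,t
def cloud(n,d):
    c,R,t=cam(n); v,u=np.mgrid[:d.shape[0],:d.shape[1]]
    P=np.stack([(u-c["cx"])/c["fx"]*d,(v-c["cy"])/c["fy"]*d,d],-1)
    W=(P-t)@R; W[d<=0]=np.nan; return W
def ray(n,u,v,z):
    c,R,t=cam(n); o=-R.T@t; r=R.T@np.array([(u-c["cx"])/c["fx"],(v-c["cy"])/c["fy"],1]); return o+r*(z-o[2])/r[2]
def blue(p,W):
    h=cv2.cvtColor(p,cv2.COLOR_BGR2HSV); return (h[...,0]>105)&(h[...,0]<130)&(h[...,1]>120)&(W[...,2]>.11)&(W[...,2]<.30)
def grips(p,d,n):
    W=cloud(n,d); m=blue(p,W).astype(np.uint8)
    k,l,s,_=cv2.connectedComponentsWithStats(m,connectivity=8); out=[]
    for i in range(1,k):
        if s[i,4]<15: continue
        w=W[l==i]; zt=np.percentile(w[:,2],95); top=w[w[:,2]>zt-.012]
        r=cv2.minAreaRect((top[:,:2]*1000).astype(np.float32))
        out.append((s[i,4],np.round(s[i,:2]),np.round(zt,3),np.round(w.mean(0),3),np.round(r[0],1),np.round(r[1],1),round(r[2],1)))
    return out
E
python3 - <<'E'
from h import *
from scipy.optimize import least_squares
D={n:np.load(f"pics/{n}0.npy") for n in("top","scene")}; P={n:cv2.imread(f"pics/{n}0.png") for n in D}
for n in D:
    print(n); [print(*g) for g in grips(P[n],D[n],n)]
C=[(58,32,.17,.095,.405),(232,40,.17,.095,.265),(28,250,.17,-.095,.405),(205,265,.17,-.095,.265)]
W=[ray("top",125+a/3,95+b/3,z) for a,b,z,_,_ in C]; M=[(x,y) for *_,x,y in C]
W.append(ray("top",270+418/3,95+355/3,.05)); M.append((-.095,-.255))
W=np.array(W)[:,:2]; M=np.array(M)
def f(p):
    c,s=np.cos(p[2]),np.sin(p[2]); return (M@np.array([[c,s],[-s,c]])+p[:2]-W).ravel()
r=least_squares(f,[.6,0,0]); print("stand",r.x,np.round(r.fun*1000,1))
for n in D:
    w=cloud(n,D[n]).reshape(-1,3); c,s=np.cos(r.x[2]),np.sin(r.x[2]); 
    L=(w[:,:2]-r.x[:2])@np.array([[c,-s],[s,c]]); L=np.c_[L,w[:,2]]
    hs=(abs(L[:,0])<.15)&(abs(L[:,1]-.335)<.12)&(abs(L[:,2]-.17)<.006); print(n,"housing",np.nanpercentile(L[hs],[1,50,99],axis=0).round(4).tolist())
    fr=(abs(L[:,0]+.095)<.02)&(abs(L[:,1])<.24)&(abs(L[:,2]-.05)<.006);print("base",np.nanpercentile(L[fr],[1,50],axis=0).round(4).tolist())
    b=(abs(L[:,0]-.03)<.015)&(abs(L[:,1])<.25)&(abs(L[:,2]-.19)<.012); 
    for y0 in(-.18,-.1,0.07,.18):
        q=L[b&(abs(L[:,1]-y0)<.03)&(L[:,2]>.188)]; print("bar",y0,q.mean(0).round(4),len(q),np.percentile(q[:,0],[5,95]).round(4) if len(q) else "")
    g=(abs(L[:,0])<.08)&(abs(L[:,1])<.26)&(L[:,2]>.215)&(L[:,2]<.28)
    for lo,hi in((-.27,-.16),(-.16,0),(0,.09),(.09,.26)):
        q=L[g&(L[:,1]>lo)&(L[:,1]<hi)]
        if len(q)>4:print("white",len(q),q.mean(0).round(4),np.percentile(q,[3,97],axis=0).round(4).tolist())
    t=(abs(L[:,0]+.02)<.05)&(abs(L[:,1]-.335)<.06)&(L[:,2]>.19)&(L[:,2]<.24); print("sw",L[t&(L[:,1]<.335)].mean(0).round(4),L[t&(L[:,1]>.335)].mean(0).round(4))
E
```

```text
top
99 [181 205] 0.192 [0.428 0.24  0.189] [428.8 240.4] [34.1 13.3] 22.5
94 [254 205] 0.192 [0.444 0.087 0.189] [445.4  87.1] [32.8 13.3] 14.4
162 [409 237] 0.191 [ 0.411 -0.255  0.179] [ 410.3 -257.1] [31.8 13. ] 4.0
scene
230 [422  56] 0.295 [-0.761  0.543  0.268] [-801.9  548.2] [ 74.8 142.9] 89.9
127 [181 184] 0.191 [ 0.421 -0.254  0.167] [ 414.7 -256. ] [35.4 13. ] 4.3
104 [295 201] 0.192 [0.461 0.091 0.174] [524.6 104.3] [180.2  14.1] 11.4
147 [348 202] 0.191 [0.439 0.243 0.168] [432.5 241.4] [36.9 14.3] 19.8
stand [ 0.59715386 -0.02588289  0.02769747] [ 7.2  2.9  4.2 -2.3 -6.9  6.6 -4.8 -1.3  0.2 -5.9]
top housing [[-0.0935, 0.2674, 0.1652], [-0.0053, 0.3348, 0.1707], [0.0909, 0.4034, 0.1752]]
base [[-0.0969, -0.2352, 0.0446], [-0.086, -0.0062, 0.0492]]
bar -0.18 [ 0.0272 -0.1789  0.1953] 121 [0.0237 0.0319]
bar -0.1 [ 0.0274 -0.1005  0.1951] 120 [0.0242 0.0321]
bar 0.07 [0.0282 0.0678 0.1938] 110 [0.0247 0.0328]
bar 0.18 [0.0283 0.1838 0.1957] 106 [0.0249 0.0333]
white 46 [-0.0073 -0.0025  0.2469] [[-0.0193, -0.0048, 0.2202], [0.01, -0.0003, 0.254]]
white 103 [-0.0067  0.005
[... 188 characters left out ...]
8  0.3652  0.2043]
scene housing [[-0.0916, 0.2365, 0.165], [0.0254, 0.3361, 0.171], [0.0965, 0.4051, 0.1755]]
base [[-0.0962, -0.2375, 0.045], [-0.0841, -0.0686, 0.0495]]
bar -0.18 [ 0.0316 -0.177   0.1943] 89 [0.0267 0.0351]
bar -0.1 [ 0.0315 -0.103   0.1944] 92 [0.0258 0.0359]
bar 0.07 [0.0318 0.069  0.1931] 81 [0.0253 0.0367]
bar 0.18 [0.0319 0.1779 0.1946] 120 [0.0208 0.037 ]
white 24 [ 0.0101 -0.0018  0.2412] [[-0.0107, -0.0045, 0.2189], [0.0183, -0.0003, 0.2539]]
white 103 [0.0077 0.0061 0.2382] [[-0.0147, 0.0007, 0.2177], [0.0189, 0.0102, 0.2542]]
white 120 [0.0105 0.1474 0.2382] [[-0.0112, 0.14, 0.2163], [0.019, 0.1537, 0.2543]]
sw [-0.0065  0.3075  0.2049] [-0.0066  0.3671  0.2046]
```

Three wet racks: (.430,.241) at about 21°, (.446,.087) at about 14° and (.412,-.256) at about 4°. The stand is at (.597,-.026) with yaw .028. Dry racks hang at notches 0 and +144. I'll turn the heat off, then the fan.

```bash
cat >> h.py <<'E'
S=np.array([.5972,-.0254,.0277])
def loc(x,y,z): # stand -> world
    c,s=np.cos(S[2]),np.sin(S[2]); return np.array([S[0]+c*x-s*y,S[1]+s*x+c*y,z])
def tol(w):
    w=np.asarray(w); c,s=np.cos(S[2]),np.sin(S[2]); d=w[...,:2]-S[:2]
    return np.concatenate([d@np.array([[c,-s],[s,c]]),w[...,2:]],-1)
def ori(a): # tool down, tool x at yaw a+pi
    a+=np.pi; return [0.,float(np.cos(a/2)),float(np.sin(a/2)),0.]
def switches():
    p,d=camera("top"); L=tol(cloud("top",d).reshape(-1,3)); h=(L[:,2]>.193)&(L[:,2]<.225)&(abs(L[:,0]+.025)<.045)
    for n,y in(("heat",.305),("fan",.365)): q=L[h&(abs(L[:,1]-y)<.02)]; print(n,len(q),q.mean(0).round(4))
def flip(y,on):
    s=-1 if on else 1; mid=-.025; z=.195+env.nose_length; st=mid+s*.062
    env.movel(loc(st,y,z+.06),.2); env.movel(loc(st,y,z),.1)
    r=env.movel(loc(mid+s*.009,y,z),.06,stop_force=8); print("stopped",r,tol(env.get_state()["tcp_pos"]).round(4))
    env.movel(loc(st,y,z),.15); env.movel(loc(st,y,z+.06),.2)
E
python3 - <<'E'
from h import *
env.grip(0.0); print(env.get_state()["opening"],env.nose_length)
env.reach(loc(.037,.305,.36),ori(S[2]))
flip(.305,False)
env.reach(loc(-.25,.40,.36),ori(S[2])); switches()
s=env.get_state(); print(s["time"],s["qpos"],s["force"])
E
```

```text
-4.391534244658547e-05 0.0726
stopped False [-0.0158  0.3049  0.2676]
heat 45 [-0.0408  0.3048  0.2076]
fan 64 [-0.0135  0.3646  0.2059]
6.8167 [-0.92117242  0.13400302 -0.03453314  1.89672983  0.00559769  1.11113867
  0.63829851] [0.18981335 0.18298387 0.38252321]
```

Run:
```python
from h import *
env.reach(loc(.037,.365,.36),ori(S[2]))
flip(.365,False)
env.reach(loc(-.20,.42,.40),ori(S[2])); switches()
p,d=camera("top"); cv2.imwrite("pics/t1.png",p)
[print(*g) for g in grips(p,d,"top")]
p,d=camera("scene"); [print(*g) for g in grips(p,d,"scene")]
print(env.get_state()["time"])
```

```text
stopped False [-0.0157  0.3649  0.2675]
heat 45 [-0.0408  0.3047  0.2078]
fan 48 [-0.0399  0.3642  0.2071]
114 [181 205] 0.192 [0.427 0.239 0.186] [428.9 240.5] [35.3 13.4] 27.6
98 [254 205] 0.192 [0.443 0.087 0.188] [444.8  87. ] [32.8 13.2] 14.7
157 [409 237] 0.192 [ 0.411 -0.255  0.179] [ 410.4 -256.8] [31.6 12.4] 7.9
127 [181 184] 0.19 [ 0.42  -0.254  0.167] [ 414. -256.] [37.6 13.2] 5.5
94 [295 201] 0.192 [0.463 0.092 0.173] [520.2 100.8] [169.8  11.4] 8.2
146 [348 202] 0.192 [0.439 0.243 0.168] [432.  242.4] [37.1 14.2] 17.2
12.125
```

```bash
cat >> h.py <<'E'
OFF=.060
def pick(x,y,a):
    env.grip(.06); env.reach([x,y,.33],ori(a)); env.movel([x,y,.166+OFF],.12)
    env.grip(0.0,f_grip=70); s=env.get_state(); print("grip",round(s["opening"],4),s["gripper_force"])
    env.movel([x,y,.39],.15); env.dwell(.2); s2=env.get_state(); print("lift",round(s2["opening"],4),np.round(s2["force"]-s["force"],2),s2["time"])
def hang(y,dx=-.023):
    gx=.030+dx
    env.movel(loc(-.15,y,.39),.2,rot=ori(S[2])); env.movel(loc(-.15,y,.35),.15)
    env.movel(loc(gx,y,.35),.12)
    return lower(y,gx)
def lower(y,gx):
    r=env.movel(loc(gx,y,.288),.04,stop_force=5); s=env.get_state(); print("lower",r,tol(s["tcp_pos"]).round(4),np.round(s["force"],2),round(s["opening"],4)); return s["tcp_pos"][2]-OFF
def look(n):
    for c in("top","scene"):
        p,d=camera(c); cv2.imwrite(f"pics/{c}{n}.png",p); [print(c,*g,tol(g[3])) for g in grips(p,d,c)]
E
python3 - <<'E'
from h import *
pick(.4305,.2413,np.radians(21))
print(hang(.216))
p,d=camera("scene"); q=p[150:300,250:420]; cv2.imwrite("pics/s2.png",cv2.resize(q,None,fx=4,fy=4)[:, :]); print(env.get_state()["time"])
E
```

```text
grip 0.0131 68.8370418548584
lift 0.0136 [-1.08 -0.1  -7.05] 16.3833
lower True [0.0068 0.216  0.291 ] [-1.02 -0.96  5.4 ] 0.0134
0.23096212439215813
20.1417
```

View pics/s2.png

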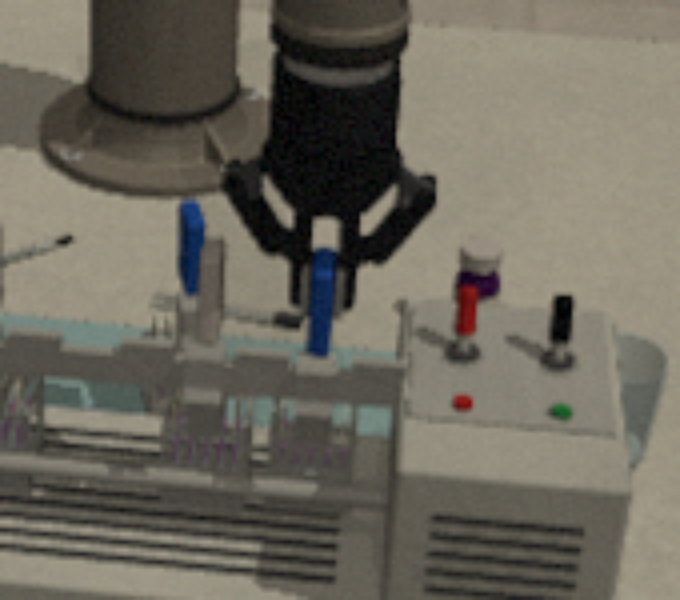

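The rack is seated in the last notch: the hook is over the bar and grip z is .231 as nominal. The grip shows at about (320,300) in the crop. I'll release it and check.

Run:
```python
from h import *
env.grip(.035); p=env.get_state()["tcp_pos"]; env.movel([p[0],p[1],.37],.12)
q=loc(-.15,.216,.37); env.movel(q,.2); env.reach([.33,.36,.37],ori(S[2])); look(3); print(env.get_state()["time"])
```

```text
top 97 [211 126] 0.254 [0.587 0.19  0.25 ] [587.9 190.3] [34.  13.5] 7.9 [-0.00423027  0.21559987  0.25      ]
top 96 [254 205] 0.192 [0.443 0.087 0.188] [445.2  87.2] [32.6 12.9] 14.4 [-0.15102776  0.11662767  0.188     ]
top 161 [409 237] 0.192 [ 0.411 -0.255  0.179] [ 410.6 -257.2] [31.3 13.4] 4.6 [-0.19248768 -0.22435484  0.179     ]
scene 137 [428  60] 0.293 [-0.748  0.56   0.268] [-747.   557.3] [54.7 21.3] 88.5 [-1.32847045  0.6224327   0.268     ]
scene 128 [181 184] 0.19 [ 0.42  -0.254  0.167] [ 414.9 -256.8] [35.2 13.6] 10.0 [-0.18346343 -0.22360449  0.167     ]
scene 94 [295 201] 0.192 [0.463 0.092 0.173] [520.6 101.3] [176.3  11.3] 8.7 [-0.13089695  0.12107183  0.173     ]
scene 122 [327 212] 0.254 [0.604 0.192 0.232] [593.5 191.8] [33.9 10.1] 4.3 [0.0128186  0.21712826 0.232     ]
23.1667
```

Run:
```python
from h import *
pick(.4465,.0873,np.radians(14.5))
z=hang(-.072); print(z)
if abs(z-.231)<.004:
    env.grip(.035); p=env.get_state()["tcp_pos"]; env.movel([p[0],p[1],.37],.12)
    env.movel(loc(-.15,-.072,.37),.2); env.reach([.33,.36,.37],ori(S[2]))
look(4); print(env.get_state()["time"])
```

```text
grip 0.0133 68.6706018447876
lift 0.013 [-0.39 -0.97 -6.29] 27.625
lower True [ 0.0069 -0.072   0.2909] [-1.36 -0.31  6.27] 0.0132
0.23090320977582024
top 103 [211 126] 0.254 [0.587 0.189 0.251] [587.8 189.3] [13.7 32.9] 88.6 [-0.00425797  0.21460026  0.251     ]
top 132 [347 134] 0.255 [ 0.598 -0.095  0.245] [598.7 -96.4] [32.4 12. ] 4.4 [-0.00112798 -0.06959546  0.245     ]
top 153 [409 237] 0.191 [ 0.411 -0.255  0.179] [ 410.5 -256.6] [13.2 31.9] 87.7 [-0.19248768 -0.22435484  0.179     ]
scene 136 [429  60] 0.293 [-0.748  0.561  0.268] [-748.2  556.7] [31.9 54.4] 5.7 [-1.32844275  0.62343232  0.268     ]
scene 128 [181 184] 0.192 [ 0.42  -0.254  0.167] [ 414.9 -256.3] [36.9 14.4] 7.6 [-0.18346343 -0.22360449  0.167     ]
scene 168 [214 203] 0.254 [ 0.61  -0.094  0.23 ] [602.9 -95.4] [36.7 12.3] 4.3 [ 0.01089511 -0.0689282   0.23      ]
scene 123 [327 212] 0.254 [0.604 0.192 0.232] [593.4 191.7] [35.4 10.1] 4.7 [0.0128186  0.21712826 0.232     ]
35.875
```

Two are hung. Third rack next, to notch -216.

Run:
```python
from h import *
env.reach([.33,-.1,.40],ori(S[2]))
pick(.4122,-.2565,np.radians(5))
z=hang(-.216); print(z)
if abs(z-.231)<.004:
    env.grip(.035); p=env.get_state()["tcp_pos"]; env.movel([p[0],p[1],.37],.12)
    env.movel(loc(-.15,-.216,.37),.2); env.reach([.33,.36,.37],ori(S[2]))
look(5); print(env.get_state()["time"])
p=cv2.imread("pics/scene5.png")[170:310,130:420]; cv2.imwrite("pics/c5.png",cv2.resize(p,None,fx=2.75,fy=2.75,interpolation=cv2.INTER_CUBIC))
```

```text
grip 0.0131 68.75039935112
lift 0.0132 [-0.19  0.33 -5.62] 41.725
lower True [ 0.0069 -0.216   0.2908] [-0.68  0.14  5.12] 0.0131
0.23080421874983154
top 101 [211 126] 0.254 [0.587 0.189 0.251] [587.6 189.3] [32.1 14.2] 2.2 [-0.00425797  0.21460026  0.251     ]
top 137 [347 134] 0.255 [ 0.597 -0.095  0.244] [599.5 -96.5] [32.4 11.2] 2.0 [-0.0021276  -0.06956776  0.244     ]
top 192 [413 140] 0.254 [ 0.6   -0.238  0.239] [ 600.3 -241.2] [32.8 13.2] 0.6 [-0.00308934 -0.21259599  0.239     ]
scene 134 [429  60] 0.294 [-0.748  0.562  0.269] [-747.   556.9] [21.6 57.9] 2.7 [-1.32841505  0.62443194  0.269     ]
scene 181 [160 199] 0.253 [ 0.611 -0.237  0.228] [ 605.6 -239.3] [30.2 13.1] 1.5 [ 0.00793414 -0.21190104  0.228     ]
scene 169 [214 203] 0.254 [ 0.611 -0.094  0.23 ] [603.  -95.4] [34.5 12.9] 2.0 [ 0.01189473 -0.06895589  0.23      ]
scene 124 [327 212] 0.254 [0.604 0.192 0.232] [592.9 191.5] [34.3 11.4] 1.3 [0.0128186  0.21712826 0.232     ]
49.7167
```

View pics/c5.png

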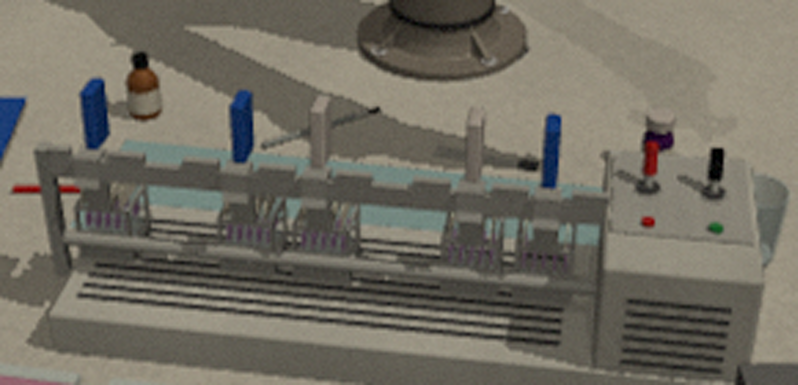

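View pics/top5.png

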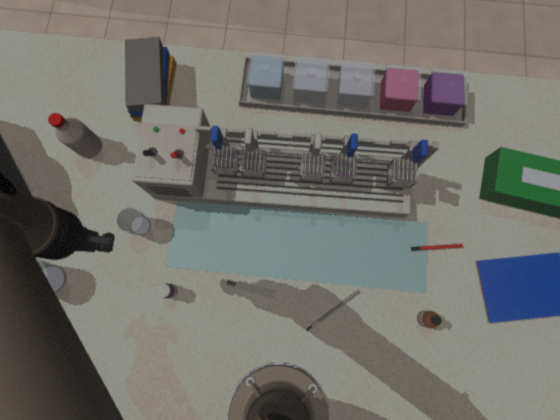

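The three blue racks hang in notches -216, -72 and +216, clear of the two white ones. Both switches are off and the bottles are standing. Before restarting, I'll compare the grip x position of the wet and dry racks.

Run:
```python
from h import *
for c in("top","scene"):
    W=[tol(cloud(c,camera(c)[1]).reshape(-1,3)) for _ in range(4)]; L=np.concatenate(W)
    for y in(-.216,-.072,0,.144,.216):
        q=L[(abs(L[:,1]-y)<.02)&(abs(L[:,0])<.05)&(L[:,2]>.249)&(L[:,2]<.262)]
        x=q[:,0]-.03; b=L[(abs(L[:,1]-y)<.036)&(abs(L[:,1]-y)>.018)&(abs(L[:,0]-.03)<.02)&(L[:,2]>.192)&(L[:,2]<.205)][:,0]-.03
        print(c,y,len(q),"grip",np.percentile(x,[2,98]).round(4),x.mean().round(4),"bar",np.percentile(b,[5,50,95]).round(4),"y",q[:,1].mean().round(4))
```

```text
top -0.216 424 grip [-0.0483 -0.0168] -0.0325 bar [-0.0064 -0.0035  0.0013] y -0.2156
top -0.072 428 grip [-0.0459 -0.0142] -0.0301 bar [-0.0058 -0.0026  0.0026] y -0.0725
top 0 399 grip [-0.0493 -0.0175] -0.0332 bar [-0.0057 -0.0028  0.002 ] y 0.0016
top 0.144 381 grip [-0.0492 -0.0183] -0.0333 bar [-0.0052 -0.002   0.0032] y 0.1451
top 0.216 395 grip [-0.0487 -0.0172] -0.0328 bar [-0.005  -0.0022  0.0029] y 0.2145
scene -0.216 155 grip [-0.045  -0.0117] -0.0269 bar [-0.0053  0.0013  0.0052] y -0.2145
scene -0.072 173 grip [-0.0464 -0.0094] -0.0248 bar [-0.0037  0.002   0.0061] y -0.0709
scene 0 154 grip [-0.0469 -0.0134] -0.0282 bar [-0.0052  0.0021  0.0064] y 0.0032
scene 0.144 147 grip [-0.0443 -0.0111] -0.0267 bar [-0.0031  0.0028  0.0068] y 0.1466
scene 0.216 168 grip [-0.0458 -0.0115] -0.0268 bar [-0.0037  0.0032  0.0072] y 0.216
```

The wet racks sit level with, or slightly nearer the bar than, the dry ones, at about -29 mm, which is inside the limits. I'll restart the stand.

Run:
```python
from h import *
env.grip(0.0); env.reach(loc(-.087,.365,.36),ori(S[2]))
flip(.365,True); env.movel(loc(-.2,.42,.37),.2); switches(); print(env.get_state()["time"])
```

```text
stopped False [-0.0343  0.3651  0.2675]
heat 45 [-0.041   0.3047  0.2082]
fan 64 [-0.0134  0.3648  0.2057]
55.1833
```

Run:
```python
from h import *
env.movel(loc(-.087,.305,.36),.2)
flip(.305,True); env.movel(loc(-.25,.42,.37),.2); switches(); look(6); print(env.get_state()["time"])
```

```text
stopped False [-0.0343  0.305   0.2675]
heat 61 [-0.0137  0.305   0.2058]
fan 64 [-0.0134  0.3649  0.2056]
top 106 [211 126] 0.254 [0.587 0.189 0.25 ] [587.9 189.3] [32.3 13.9] 1.1 [-0.00425797  0.21460026  0.25      ]
top 138 [347 134] 0.255 [ 0.598 -0.095  0.244] [599.5 -96.8] [33.  11.6] 1.5 [-0.00112798 -0.06959546  0.244     ]
top 189 [413 140] 0.254 [ 0.6   -0.238  0.24 ] [ 600.6 -241.1] [32.6 12.7] 3.0 [-0.00308934 -0.21259599  0.24      ]
scene 182 [160 199] 0.253 [ 0.611 -0.237  0.229] [ 605.3 -238.8] [37.6 11.8] 3.6 [ 0.00793414 -0.21190104  0.229     ]
scene 167 [214 203] 0.254 [ 0.61  -0.094  0.23 ] [601.1 -95.5] [39.5 11.3] 4.4 [ 0.01089511 -0.0689282   0.23      ]
scene 124 [327 212] 0.253 [0.604 0.192 0.231] [591.8 191.4] [35.1 11.6] 1.1 [0.0128186  0.21712826 0.231     ]
60.5
```

View pics/scene6.png

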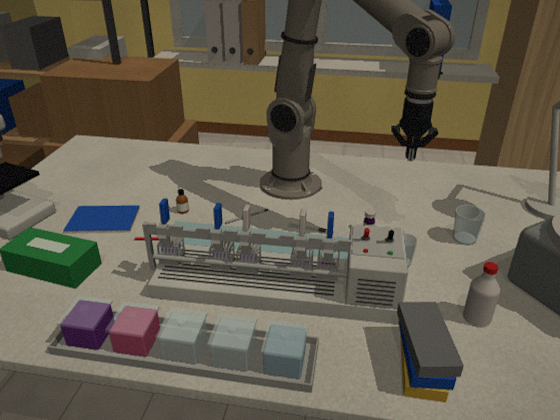

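All five racks hang at columns 165 to 330, both switches lean on (366,232 and 390,236), and the bottles stand. I'll hand the job in.

```bash
python3 -c "
from cell import job; print(job.job_done())"
```

```text
the job is handed in; nothing more can be done
None
```

I handed the job in at about 60 s: the stand was shut down heat then fan, all three rinsed racks hang clear of the others, the fan and then the heat are back on, and both bottles are still standing; the hand-in call returned no verdict.

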